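Lay out the label job's changeover kit in running order

ROBOT

A 6-joint arm with a two-finger parallel gripper is mounted at the origin on the work surface. World frame = base frame: x ahead of the robot, y to its left, z up, the work surface at z = 0. Lengths are in m, angles in rad, forces in N, time in s.
With the tool pointing down it reaches from about 0.375 to 0.9 m from the base axis. Payload 3.1 kg.
Tool frame: the origin (TCP) lies at the very end of the fingers, on their centre line; the grasp point (between the pads) lies 19 mm behind it; z points along the fingers, y is the line along which they close (so a half turn about z gives the same grasp; the last joint's range is limited). The gripper opens to 87 mm and grips with 3 to 60 N. Pads are 19 mm wide; open, the fingers measure 117 mm over their backs; the gripper's body (75 mm by 190 mm) begins 51 mm behind the grasp point.
Start: joints at [1.161, 0.527, 1.433, -0, 1.181, -0.178], TCP at [0.144, 0.608, 0.223] pointing down, gripper open.
Joint ranges: [-3.08, 3.08], [-0.75, 2.2], [0.22, 2.44], [-1.43, 4.57], [0, 2.65], [-2.85, 2.85]. Speed limits (rad/s): [2.79, 2.79, 3.14, 3.14, 3.14, 3.14].

INTERFACE

Orientations are given as a unit quaternion [x, y, z, w].
In Python, from rig import robot gives the robot as it stands. The module is installed in compiled form; this text tells all that it offers.
- The arm moves only by the tool servo_tool, never from a script. Its argument "rows" is one flat list of numbers, 5 for each row, row after row: the closure, from -1 (fully open) to 1 (shut), so that 0 is half open, then the shift along the tool's x, y, z in m, then the turn about the tool's z in degrees. A call has 1 to 5 rows; each row shifts and turns the commanded pose from where the row before left it, along the tool's axes as they then stand; what a row does not reach is not made up. A row lasts 1/12 s, in which the tool goes at most 41.7 mm and 7.16 degrees, less where a joint would pass 70% of its speed; a pose out of reach is approached as far as the arm can. A call with a gripper value outside its range is refused whole. The fingers move at their own pace and stop on an object; "newtons" is the grip in N (left out, the last holds). Time passes only in rows, so rows that do not move let the fingers close. It gives the time, the measured TCP pose, the force, the opening and the grip force at its end, in the units of the state.
- robot.get_obs(): the state, without advancing time (a new reading comes with each control period).
- robot.camera(name): name is "side" or "top" or "wrist"; returns a dict with "pixels" (384x512x3 uint8, red, green, blue), "intrinsics" (3x3 intrinsics, pixels), "dist" ([k1, k2, p1, p2, k3] as OpenCV has them; the pictures are not rectified), "rvec" (rotation vector, rad) and "tvec" (3), from world to camera coordinates, as OpenCV has them; the wrist camera has in their place "mount" (4x4, takes a point from camera to tool coordinates, whose origin is the TCP and whose axes are the flange's). Camera axes: x right, y down, z forward; pixel columns grow to the right and rows downward; lengths in m; the calibration is good to about 2 mm. A picture is of the moment at which its call begins: read the wrist's pose just before it. There is no depth.
- robot.hand_in(): hands the job in; it is judged then, once.
Trained networks look in a picture, given as the dict that the camera call returned (one of the last four; its "shot" number tells which), for a name from the list of things; names that differ only in an ending like _2 or _b are one class to them, and where a whole thing is asked for, a point or a joint stands for the part that bears it (a point fixed in the world has none). Each returns a list of dicts, best first, with "score" (0 to 1); they miss things now and then, are a little off and sometimes report something else, mostly with a low value. They report only what shows in the picture. A call takes as long as a camera call. They do not tell look-alikes from the thing itself.
- robot.spot_in(picture, query): "at" ([x, y, z] in m, in world coordinates, good to about 4 mm: the middle of the surface that is visible of it).
- robot.outline_of(picture, query): "region" (384x512 bool, what is visible of it).
- robot.place_of(picture, query): "at" ([x, y, z] in m, in world coordinates, good to about 4 mm: a listed point, or the origin of a listed thing).
The state is a dict: "time": time; "q": joint angles; "joint_velocities": joint speeds; "joint_torque": joint torques, N m; "position": TCP position; "tool_rot": TCP orientation; "ft_force": force on the tool from outside, world axes, zero at the start; "moment": the same for the moment, N m; "grip_width": finger opening in m; "grip_force": force on a finger pad.
Only numpy, scipy, OpenCV 4.12 (cv2) and the standard library are available. Lean on these libraries where they do the work, as an engineer would, in place of code of your own. Each camera call takes 0.05 s, during which the arm holds its last target. There are 200 camera calls.

TASK

Lay out the changeover kit on the grey staging board in one straight, evenly spaced row along the yellow line from the white reel to the brown reel: the blue ink jar standing next to the white reel, the red ink jar standing next to the brown reel, and the aluminium die plate lying flat midway between the two jars with its long side square across the line. The die plate is locked on the black storage block: slide it along until the stud heads stand in the wide ends of its keyholes, then lift it straight off. Once the plate lies in its place, slip the brass collar down over its orange knob so that it lies flat on the plate, and leave the green jar where it is.

Things in the scene. Friction and masses are not known exactly. Their poses are not given: they have to be found in the camera images.
- board: Grey staging board, fixed on the bench, 420 mm (its y) x 140 mm (its x) x 6 mm thick, with a yellow line along the middle of its length (x = 0). Origin: centre of its underside; z up, top face at z = 6 mm. An evenly spaced row of reel, jar, plate, jar, reel has centres 85 mm apart: y = -170, -85, 0, 85, 170 mm.
- white_reel: White label-paper reel lying flat, fixed on one end of the staging board (either end), 66 mm across, 45 mm high. Origin: centre of its underside, on the board's top face and on its yellow line, 170 mm from the board's centre.
- brown_reel: Brown kraft-paper reel lying flat, fixed on one end of the staging board (either end), 66 mm across, 45 mm high. Origin: centre of its underside, on the board's top face and on its yellow line, 170 mm from the board's centre.
- blue_jar: Closed blue plastic ink jar, a plain upright cylinder 48 mm across and 60 mm high, loose on the bench. Origin: centre of its underside, z up. Yaw is meaningless.
- red_jar: Closed red plastic ink jar, a plain upright cylinder 48 mm across and 60 mm high, loose on the bench. Origin: centre of its underside, z up. Yaw is meaningless.
- green_jar: Closed green plastic ink jar, a plain upright cylinder 48 mm across and 60 mm high, loose on the bench. Origin: centre of its underside, z up. Yaw is meaningless. Not part of the kit: leave it where it stands.
- collar: Brass collar (ring) lying flat, loose on the bench: 48 mm outside, 32 mm bore, 18 mm high. Origin: centre of its underside, z up. Yaw is meaningless.
- die_plate: Aluminium plate 124 (its x) x 60 (y) x 6 mm, 0.2 kg. Origin: centre of underside, z up. At its centre a square orange knob, 14 x 14 mm, sides along x and y, rising to 44 mm above the origin. Two keyhole slots along x, 11 mm wide at the -x end, 24 x 24 mm at the +x end. Studs start in the narrow ends; sliding it 23 mm to its own -x centres them in the wide ends (+-3 mm); then lift straight up.
- block: Black storage block, fixed, 150 (its x) x 70 (y) x 20 mm high, long side roughly across the robot's view. Origin: centre of underside; axes parallel to the die plate's at the start. The plate lies on its top, origin at x = 10, z = 20 mm. Brass-headed studs at x = -38 and 32 mm, y = 0: shaft 8 mm, head 16 mm across; head tops 6 mm above the plate's top face: keep fingertips 8 mm above the plate.
Mind the look-alikes: they are no part of the job. Several things have the shape of the die_plate; the one meant has the colours described above. Of the things like the red_jar, leave any that is purple; of the rest the larger one is meant.

How it is judged:
By the outcome, as a careful person would: the job done as asked, in the order asked, and still so for the second after the job is handed in, with the robot touching nothing.
It also fails if it takes over 99 s, if anything falls off the work surface, if the arm or the gripper's body presses on something with over 40 N, if the wrist force passes 120 N, or if a joint passes its speed limit or range.

## Working session

There is one attempt and no reset: what is moved stays moved. The work goes in short steps, Python scripts to look and compute and a tool call to move; the robot and the scene stay as the last step left them, time stands still between calls to the robot, and variables do not carry over. Pictures are saved under pics/ and viewed, at most 14 in all, crops included, and the job is handed in when it is done.

Besides the shell and the picture viewer there is one more tool, called by a JSON object that holds its "method" and its "body". servo_tool: Moves the arm, as the interface text tells. Its arguments: {"type":"object","properties":{"rows":{"type":"array","items":{"type":"number"}},"newtons":{"type":"number"}},"required":["rows"]}

```bash
mkdir -p pics
cat > h.py <<'E'
import numpy as np, cv2
from rig import robot
from scipy.spatial.transform import Rotation as R
def cam(n):
    o=robot.get_obs(); c=robot.camera(n)
    if n=='wrist':
        T=np.eye(4);T[:3,:3]=R.from_quat(o['tool_rot']).as_matrix();T[:3,3]=o['position']
        W=np.linalg.inv(T@c['mount']); c['R']=W[:3,:3]; c['t']=W[:3,3]
    else:
        c['R']=cv2.Rodrigues(np.array(c['rvec'],float))[0]; c['t']=np.array(c['tvec'],float).ravel()
    c['K']=np.array(c['intrinsics'],float); c['d']=np.array(c['dist'],float); return c
def save(c,f,box=None,s=1):
    p=c['pixels'][:,:,::-1]
    if box: p=p[box[1]:box[3],box[0]:box[2]]
    cv2.imwrite('pics/'+f,cv2.resize(p,None,fx=s,fy=s,interpolation=cv2.INTER_CUBIC))
def proj(c,P): return cv2.projectPoints(np.array(P,float).reshape(-1,1,3),cv2.Rodrigues(c['R'])[0],c['t'],c['K'],c['d'])[0].reshape(-1,2)
def ray(c,uv,z):
    n=cv2.undistortPoints(np.array(uv,float).reshape(-1,1,2),c['K'],c['d']).reshape(-1,2)
    d=np.c_[n,np.ones(len(n))]@c['R']; o=-c['R'].T@c['t']
    return o+d*((z-o[2])/d[:,2])[:,None]
E
python3 - <<'E'
from h import *
for n in ['top','side']:
    c=cam(n); save(c,n+'1.png',s=1.5)
    print(n,-c['R'].T@c['t'])
    for q in ['board','white_reel','brown_reel','blue_jar','red_jar','green_jar','collar','die_plate','block']:
        print(q,[(round(r['score'],2),np.round(r['at'],3).tolist(),proj(c,r['at']).round().tolist()) for r in robot.place_of(c,q)])
o=robot.get_obs();print(o['time'],o['tool_rot'],o['ft_force'],o['grip_width'])
E
```

```text
top [3.62702987e-01 5.26349275e-04 9.87519170e-01]
board [(0.69, [0.664, 0.043, -0.003], [[245.0, 134.0]]), (0.5, [0.469, -0.195, 0.004], [[332.0, 201.0]])]
white_reel [(0.71, [0.67, 0.21, 0.007], [[186.0, 131.0]])]
brown_reel [(0.63, [0.656, -0.129, 0.007], [[306.0, 135.0]])]
blue_jar [(0.64, [0.469, -0.193, 0.001], [[331.0, 201.0]])]
red_jar [(0.82, [0.472, 0.012, -0.002], [[256.0, 201.0]]), (0.51, [0.473, 0.104, -0.0], [[223.0, 201.0]]), (0.41, [0.463, -0.063, -0.001], [[284.0, 204.0]])]
green_jar [(0.76, [0.448, -0.413, -0.0], [[411.0, 209.0]])]
collar [(0.57, [0.45, 0.192, -0.001], [[191.0, 209.0]]), (0.41, [0.445, 0.392, 0.003], [[119.0, 211.0]]), (0.23, [0.446, -0.415, -0.005], [[411.0, 209.0]])]
die_plate [(0.88, [0.294, 0.42, 0.005], [[107.0, 267.0]]), (0.59, [0.444, 0.401, 0.017], [[114.0, 211.0]]), (0.3, [0.446, 0.394, -0.001], [[119.0, 211.0]])]
block [(0.74, [0.655, -0.13, 0.009], [[307.0, 135.0]]), (0.61, [0.444, 0.394, 0.001], [[119.0, 212.0]])]
side [ 0.13755443 -0.89148521  1.12065708]
board [(0.61, [0.663, 0.037, -0.002], [[285.0, 188.0]])]
white_reel [(0.81, [0.668, 0.212, 0.007], [[266.0, 157.0]])]
brown_reel [(0.77, [0.653, -0.126, 0.006], [[304.0, 220.0]])]
blue_jar [(0.76, [0.469, -0.191, -0.001], [[263.0, 254.0]])]
red_jar [(0.81, [0.467, 0.016, -0.002], [[237.0, 209.0]]), (0.79, [0.476, 0.1, 0.001], [[230.0, 192.0]]), (0.7, [0.472, -0.191, 0.001], [[264.0, 253.0]]), (0.47, [0.465, -0.07, -0.0], [[246.0, 227.0]])]
green_jar [(0.69, [0.452, -0.408, 0.002], [[289.0, 312.0]]), (0.58, [0.655, -0.128, 0.007], [[305.0, 220.0]])]
collar [(0.4, [0.446, 0.192, -0.001], [[214.0, 178.0]])]
die_plate [(0.79, [0.447, 0.404, 0.024], [[195.0, 140.0]]), (0.72, [0.293, 0.424, -0.001], [[158.0, 152.0]])]
block [(0.63, [0.441, 0.391, 0.003], [[196.0, 146.0]])]
1.0 [ 1.15623045e-01  9.93293165e-01  9.17058361e-07 -1.76532058e-06] [-0.3616688  -0.47811745  0.21040964] 0.08704917473901505
```

View pics/top1.png

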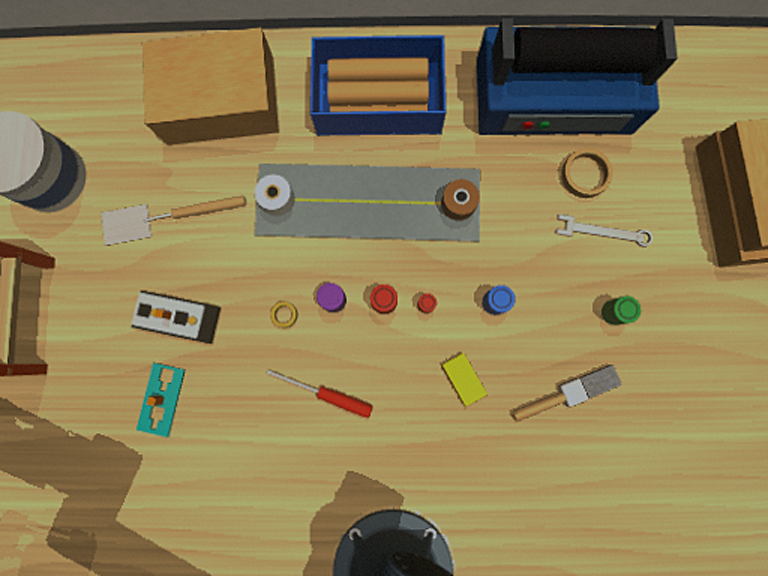

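View pics/side1.png

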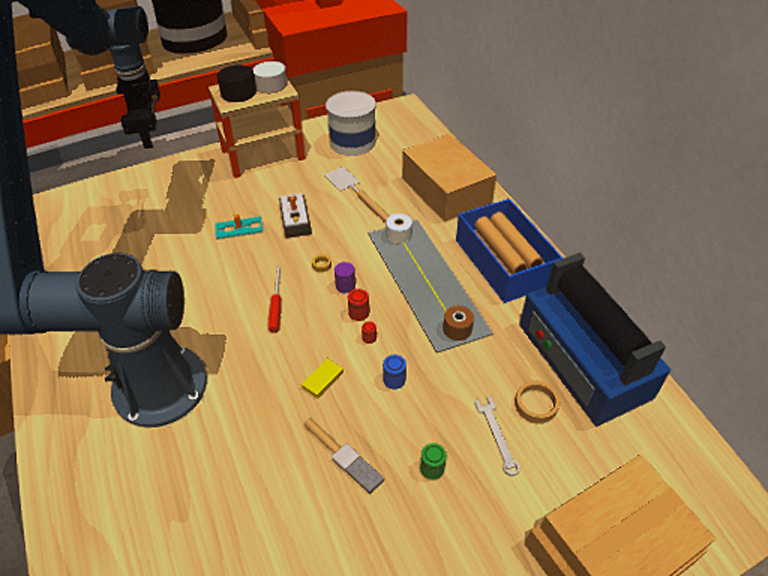

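Candidates (512-px top image):
- **Die plate:** silver plate on the black block at (114,211), or the teal plate at (107,267). I choose the silver one.
- **Red jar:** large red at (256,201), small red at (284,204), purple at (223,201). I choose the large red.
- **Collar:** small brass ring at (190,209), or the large tan ring at (391,116). I choose the small brass ring.

I'll square the tool to the world axes and look closely above the plate.

{"method": "servo_tool", "body": {"rows": [-1,0,0,0,-6.64,-1,0,0,0,-6.64,-1,-0.03,-0.024,-0.003,0,-1,-0.03,-0.024,-0.003,0,-1,-0.03,-0.024,-0.003,0]}}

```text
time: 1.42
position: [0.2338, 0.5357, 0.2316]
tool_rot: [-0.001, 1.0, 0.0, 0.0]
ft_force: [0.9, 0.6, -0.3]
grip_width: 0.087
grip_force: 0.0
```

{"method": "servo_tool", "body": {"rows": [-1,-0.03,-0.024,-0.003,0,-1,-0.03,-0.024,-0.003,0,-1,-0.03,-0.024,-0.003,0,-1,-0.03,-0.024,-0.003,0,-1,0,0,0,0]}}

```text
time: 1.83
position: [0.3596, 0.4369, 0.2444]
tool_rot: [0.003, 1.0, -0.0, 0.002]
ft_force: [0.7, 0.8, -0.2]
grip_width: 0.0871
grip_force: 0.0
```

Run:
```python
from h import *
c=cam('wrist'); save(c,'w1.png',s=1.5); o=robot.get_obs()
print(o['time'],o['position'],o['tool_rot'],np.array(c['mount']).round(3).tolist())
for q in ['die_plate','block','collar']:
    print(q,[(round(r['score'],2),np.round(r['at'],3).tolist(),proj(c,r['at']).round().tolist()) for r in robot.place_of(c,q)])
```

```text
1.8833 [0.35686153 0.43848469 0.2440721 ] [2.92325582e-03 9.99995310e-01 3.29734160e-04 8.51407451e-04] [[-0.001, -0.965, -0.263, 0.071], [1.0, -0.001, -0.001, -0.0], [0.001, -0.263, 0.965, -0.163], [0.0, 0.0, 0.0, 1.0]]
die_plate [(0.98, [0.451, 0.404, 0.021], [[238.0, 233.0]]), (0.56, [0.291, 0.421, 0.002], [[248.0, 107.0]])]
block [(0.56, [0.448, 0.396, -0.001], [[233.0, 224.0]])]
collar [(0.57, [0.447, 0.198, 0.004], [[92.0, 225.0]])]
```

View pics/w1.png

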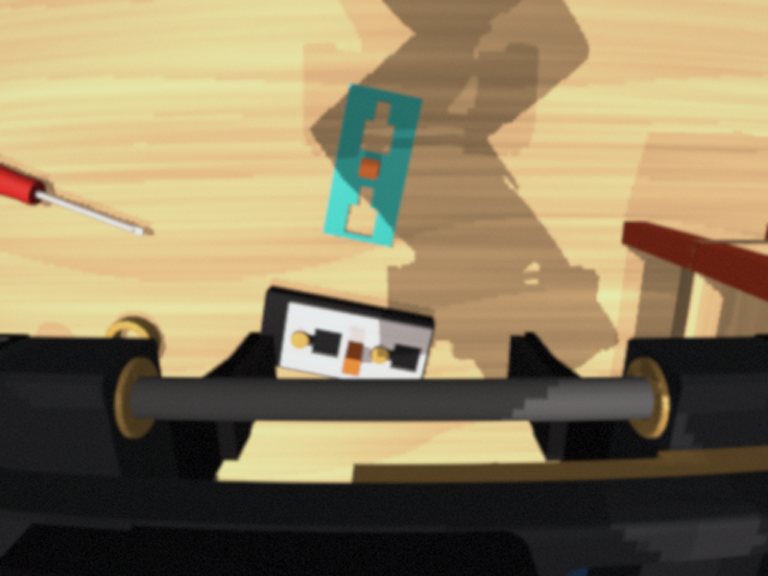

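The choices hold up: the silver plate's studs sit in the left (−y) ends at about (200,227) and (253,236) of the 512-px view, so its +x points to +y. The brass ring shows at (85,220). Jars first: I'll turn the jaws across the board line and go to the blue jar.

{"method": "servo_tool", "body": {"rows": [-1,0,0,0,7,-1,0,0,0,7,-1,0,0,0,7,-1,0,0,0,7,-1,0,0,0,7]}}

```text
time: 2.45
position: [0.3516, 0.4414, 0.2433]
tool_rot: [0.302, 0.953, -0.0, -0.0]
ft_force: [-0.5, -0.4, 0.2]
grip_width: 0.087
grip_force: 0.0
```

{"method": "servo_tool", "body": {"rows": [-1,0,0,0,7,-1,0,0,0,7,-1,0,0,0,7,-1,0,0,0,7,-1,0,0,0,7]}}

```text
time: 2.87
position: [0.3516, 0.4415, 0.2433]
tool_rot: [0.575, 0.818, -0.0, -0.0]
ft_force: [-0.9, 0.6, 0.1]
grip_width: 0.0874
grip_force: 0.0
```

{"method": "servo_tool", "body": {"rows": [-1,0,0,0,7,-1,0,0,0,7,-1,0,0,0,6,-1,-0.04,0.012,0,0,-1,-0.04,0.012,0,0]}}

```text
time: 3.28
position: [0.3757, 0.3624, 0.2433]
tool_rot: [0.704, 0.71, 0.0, -0.0]
ft_force: [1.2, -0.1, -0.0]
grip_width: 0.087
grip_force: 0.0
```

{"method": "servo_tool", "body": {"rows": [-1,-0.04,0.012,0,0,-1,-0.04,0.012,0,0,-1,-0.04,0.012,0,0,-1,-0.04,0.012,0,0,-1,-0.04,0.012,0,0]}}

```text
time: 3.7
position: [0.4367, 0.1608, 0.2436]
tool_rot: [0.706, 0.708, 0.0, -0.0]
ft_force: [0.4, 0.2, -0.1]
grip_width: 0.087
grip_force: 0.0
```

{"method": "servo_tool", "body": {"rows": [-1,-0.04,0.006,0,0,-1,-0.04,0.006,0,0,-1,-0.04,0.006,0,0,-1,-0.04,0.006,0,0,-1,-0.04,0.006,0,0]}}

```text
time: 4.12
position: [0.4672, -0.0392, 0.2436]
tool_rot: [0.706, 0.708, 0.0, -0.0]
ft_force: [0.9, -0.1, 1.3]
grip_width: 0.0874
grip_force: 0.0
```

{"method": "servo_tool", "body": {"rows": [-1,-0.04,0,0,0,-1,-0.04,0,0,0,-1,-0.04,0,0,0,-1,-0.04,0,0,0,-1,0,0,0,0]}}

```text
time: 4.53
position: [0.4693, -0.2052, 0.2439]
tool_rot: [0.708, 0.706, -0.001, 0.003]
ft_force: [1.0, 0.0, 0.6]
grip_width: 0.087
grip_force: 0.0
```

```bash
cat >> h.py <<'E'
def find(c,q,near=None):
    return [(round(r['score'],2),np.round(r['at'],4).tolist(),proj(c,r['at']).round().tolist()) for r in robot.place_of(c,q)]
def yaw(o):  # world yaw of tool y, deg
    m=R.from_quat(o['tool_rot']).as_matrix(); return np.degrees(np.arctan2(m[1,1],m[0,1]))
def to(P,yw=None):  # shift along tool axes to reach world P
    o=robot.get_obs(); m=R.from_quat(o['tool_rot']).as_matrix()
    print('t',round(o['time'],2),'pos',np.round(o['position'],4),'yaw',round(yaw(o),2),'shift',np.round(m.T@(np.array(P)-o['position']),4))
def fitcyl(c,mask,p0,r,zs):
    """fit vertical-cylinder position (x,y): silhouette of model vs mask, maximise IoU"""
    from scipy.optimize import minimize
    a=np.linspace(0,2*np.pi,40)
    m=cv2.resize(mask.astype(np.uint8),None,fx=4,fy=4,interpolation=cv2.INTER_NEAREST)
    def cost(p):
        P=np.vstack([np.c_[p[0]+r*np.cos(a),p[1]+r*np.sin(a),np.full(40,z)] for z in zs])
        h=cv2.convexHull((proj(c,P)*4+1.5).astype(np.float32)); k=np.zeros_like(m); cv2.fillConvexPoly(k,np.round(h).astype(np.int32),1)
        return 1-(k&m).sum()/max(1,(k|m).sum())
    s=minimize(cost,p0,method='Nelder-Mead',options=dict(initial_simplex=np.array([p0,[p0[0]+.006,p0[1]],[p0[0],p0[1]+.006]]),xatol=1e-4,fatol=1e-4))
    return s.x.round(4),round(1-s.fun,3)
def fitq(c,q,p0,r,zs):
    for g in robot.outline_of(c,q):
        m=g['region']; uv=proj(c,[p0[0],p0[1],np.mean(zs)])[0]
        ys,xs=np.nonzero(m); 
        if len(xs) and abs(xs.mean()-uv[0])+abs(ys.mean()-uv[1])<25: return fitcyl(c,m,list(p0),r,zs)
E
python3 - <<'E'
from h import *
c=cam('wrist'); save(c,'w2.png',s=1)
f=find(c,'blue_jar');print(f)
print(fitq(c,'blue_jar',(0.469,-0.192),.024,(0,.06)))
t=cam('top')
for q,p,r,z in [('blue_jar',(0.469,-0.192),.024,(0,.06)),('red_jar',(0.47,0.014),.024,(0,.06)),('white_reel',(.669,.211),.033,(.006,.051)),('brown_reel',(.6545,-.1275),.033,(.006,.051))]:
    print(q,fitq(t,q,p,r,z))
t=cam('side')
for q,p,r,z in [('blue_jar',(0.469,-0.192),.024,(0,.06)),('red_jar',(0.47,0.014),.024,(0,.06)),('white_reel',(.669,.211),.033,(.006,.051)),('brown_reel',(.6545,-.1275),.033,(.006,.051))]:
    print(q,fitq(t,q,p,r,z))
to([0.469,-0.192,0.25])
E
```

```text
[(0.73, [0.47, -0.1948, 0.0007], [[260.0, 153.0]])]
(array([ 0.4694, -0.1915]), np.float64(0.967))
blue_jar (array([ 0.472 , -0.1845]), np.float64(0.634))
red_jar (array([0.472 , 0.0136]), np.float64(0.864))
white_reel (array([0.6663, 0.2154]), np.float64(0.949))
brown_reel (array([ 0.6536, -0.1258]), np.float64(0.951))
blue_jar (array([ 0.4709, -0.1869]), np.float64(0.881))
red_jar (array([ 0.4648, -0.0571]), np.float64(0.465))
white_reel None
brown_reel (array([ 0.6565, -0.1258]), np.float64(0.946))
t 5.18 pos [ 0.4674 -0.1987  0.2436] yaw 0.04 shift [ 0.0067  0.0016 -0.0064]
```

View pics/w2.png

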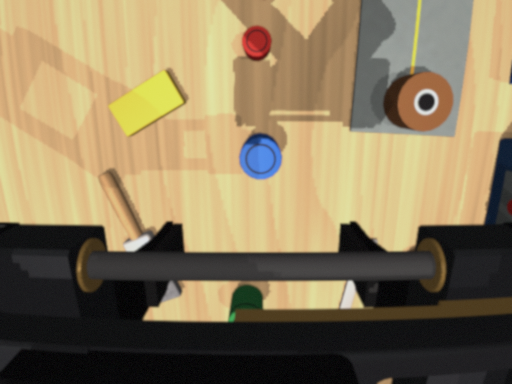

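Blue jar at pixel (260,157), with the fit at (0.4695, -0.1915); the small red jar and brown reel are well clear. Grasping it.

{"method": "servo_tool", "body": {"rows": [-1,0.007,0.002,0.036,0,-1,0,0,0.04,0,-1,0,0,0.04,0,-1,0,0,0.04,0,-1,0,0,0.036,0]}}

```text
time: 5.6
position: [0.4693, -0.192, 0.0499]
tool_rot: [0.707, 0.707, 0.0, 0.0]
ft_force: [0.3, -0.5, 0.2]
grip_width: 0.0871
grip_force: 0.0
```

{"method": "servo_tool", "body": {"rows": [-1,0,0,0.02,0,-1,0,0,0.01,0,-1,0,0,0,0,1,0,0,0,0,1,0,0,0,0], "newtons": 25}}

```text
time: 6.02
position: [0.4704, -0.1928, 0.0228]
tool_rot: [0.707, 0.707, 0.0, 0.001]
ft_force: [1.1, -0.4, 0.1]
grip_width: 0.0803
grip_force: 0.0
```

{"method": "servo_tool", "body": {"rows": [1,0,0,0,0,1,0,0,0,0,1,0,0,0,0,1,0,0,0,0,1,0,0,0,0]}}

```text
time: 6.43
position: [0.4695, -0.1923, 0.022]
tool_rot: [0.707, 0.707, 0.0, 0.0]
ft_force: [-0.5, -1.7, 0.6]
grip_width: 0.048
grip_force: 1.5
```

{"method": "servo_tool", "body": {"rows": [1,0,0,-0.03,0,1,0,0,-0.04,0,1,0,0,-0.04,0,1,0,0,-0.04,0,1,0,0.035,-0.03,0]}}

```text
time: 6.85
position: [0.4957, -0.1904, 0.2011]
tool_rot: [0.708, 0.707, -0.001, -0.003]
ft_force: [0.5, -0.9, -1.9]
grip_width: 0.0475
grip_force: 25.0
```

{"method": "servo_tool", "body": {"rows": [1,0,0.04,-0.01,0,1,0,0.04,0,0,1,0,0.04,0,0,1,0,0.03,0,0,1,0,0,0,0]}}

```text
time: 7.27
position: [0.6567, -0.1921, 0.2082]
tool_rot: [0.706, 0.708, 0.002, 0.003]
ft_force: [-0.5, -0.2, -1.3]
grip_width: 0.0475
grip_force: 25.0
```

Run:
```python
from h import *
c=cam('wrist'); save(c,'w3.png',s=1)
print(fitq(c,'brown_reel',(.6545,-.126),.033,(.006,.051)))
o=robot.get_obs();print(o['position'],o['grip_width'],o['grip_force'])
```

```text
(array([ 0.6551, -0.1281]), np.float64(0.975))
[ 0.65083501 -0.19145266  0.2072832 ] 0.04761400263831173 24.999977247789502
```

{"method": "servo_tool", "body": {"rows": [1,0.04,0,0,0,1,0.04,0,0,0,1,0.04,0,0,0,1,0.04,0,0,0,1,0.04,0,0,0]}}

```text
time: 7.78
position: [0.6485, 0.0091, 0.2082]
tool_rot: [0.708, 0.707, -0.001, -0.001]
ft_force: [1.2, -0.2, -2.1]
grip_width: 0.0476
grip_force: 25.0
```

{"method": "servo_tool", "body": {"rows": [1,0.04,0,0,0,1,0.02,0,0,0,1,0,0,0,0,1,0,0,0,0]}}

```text
time: 8.12
position: [0.649, 0.0688, 0.2084]
tool_rot: [0.706, 0.708, -0.001, -0.001]
ft_force: [-0.4, -0.2, -1.2]
grip_width: 0.0479
grip_force: 25.0
```

Run:
```python
from h import *
c=cam('wrist'); save(c,'w4.png',s=1)
print(fitq(c,'white_reel',(.667,.213),.033,(.006,.051)))
# yellow line
p=c['pixels'].astype(int); m=(p[:,:,0]>150)&(p[:,:,1]>130)&(p[:,:,2]<70); ys,xs=np.nonzero(m)
W=ray(c,np.c_[xs,ys],.006); print(len(xs))
k=np.abs(W[:,0]-.662)<.02; W=W[k]; 
if k.sum()>20: print(W.min(0),W.max(0),np.polyfit(W[:,1],W[:,0],1))
to([.664,.1285,.2])
```

```text
(array([0.6683, 0.2114]), np.float64(0.98))
42
t 8.22 pos [0.65   0.0667 0.2085] yaw -0.04 shift [0.0618 0.014  0.0085]
```

View pics/w4.png

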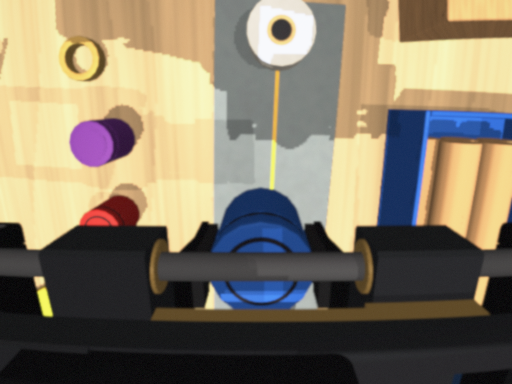

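{"method": "servo_tool", "body": {"rows": [1,0.03,0.008,0,0,1,0.029,0.007,0,0,1,0,0,0.04,0,1,0,0,0.04,0,1,0,0,0.04,0]}}

```text
time: 8.63
position: [0.6668, 0.1253, 0.0885]
tool_rot: [0.708, 0.707, 0.001, 0.001]
ft_force: [0.9, -0.2, -1.6]
grip_width: 0.0476
grip_force: 25.0
```

{"method": "servo_tool", "body": {"rows": [1,0,0,0.035,0,1,0,0,0.015,0,1,0,0,0.003,0,1,0,0,0,0,1,0,0,0,0]}}

```text
time: 9.05
position: [0.6673, 0.1256, 0.0369]
tool_rot: [0.708, 0.707, 0.001, 0.001]
ft_force: [-0.1, 0.0, -1.6]
grip_width: 0.0475
grip_force: 25.0
```

{"method": "servo_tool", "body": {"rows": [1,0,-0.002,0.005,0,1,0,0,0.002,0,1,0,0,0.001,0,1,0,0,0,0,1,0,0,0,0]}}

```text
time: 9.47
position: [0.6642, 0.127, 0.0282]
tool_rot: [0.707, 0.707, 0.0, 0.0]
ft_force: [0.7, 0.8, -1.4]
grip_width: 0.0473
grip_force: 25.0
```

{"method": "servo_tool", "body": {"rows": [1,0,0,0.001,0,1,0,0,0,0,1,0,0,0,0]}}

```text
time: 9.72
position: [0.6643, 0.127, 0.0281]
tool_rot: [0.707, 0.707, 0.0, 0.0]
ft_force: [-1.1, -0.7, 5.6]
grip_width: 0.0473
grip_force: 25.0
```

{"method": "servo_tool", "body": {"rows": [0,0,0,0,0,-1,0,0,0,0,-1,0,0,0,0,-1,0,0,-0.005,0,-1,0,0,-0.03,0]}}

```text
time: 10.13
position: [0.6598, 0.1266, 0.0569]
tool_rot: [0.707, 0.707, -0.004, -0.004]
ft_force: [-0.0, -0.3, 0.1]
grip_width: 0.0667
grip_force: 0.0
```

{"method": "servo_tool", "body": {"rows": [-1,0,0,-0.04,0,-1,0,0,-0.04,0,-1,-0.01,-0.025,-0.03,0,-1,-0.02,-0.035,-0.025,0,-1,-0.02,-0.035,-0.02,0]}}

```text
time: 10.55
position: [0.5765, 0.0808, 0.2147]
tool_rot: [0.707, 0.708, 0.002, 0.002]
ft_force: [0.0, 0.0, 0.6]
grip_width: 0.0865
grip_force: 0.0
```

{"method": "servo_tool", "body": {"rows": [-1,-0.02,-0.035,-0.02,0,-1,-0.024,-0.033,0,0,-1,-0.024,-0.031,0,0,-1,-0.025,0,0,0,-1,0,0,0,0]}}

```text
time: 10.97
position: [0.4782, -0.0137, 0.2314]
tool_rot: [0.708, 0.706, -0.0, 0.001]
ft_force: [1.0, 0.1, -0.3]
grip_width: 0.0871
grip_force: 0.0
```

Run:
```python
from h import *
c=cam('wrist'); save(c,'w5.png',s=1)
print(find(c,'red_jar'))
a=fitq(c,'red_jar',(.47,.014),.024,(0,.06));print(a)
print(fitq(c,'blue_jar',(.665,.1266),.024,(.006,.066)))
to([*a[0],.0208])
```

```text
[(0.88, [0.4656, -0.0668, 0.0015], [[251.0, 204.0]]), (0.74, [0.476, 0.1089, -0.0017], [[258.0, 62.0]]), (0.55, [0.4723, 0.0091, 0.0009], [[255.0, 146.0]])]
(array([0.4723, 0.0119]), np.float64(0.97))
(array([0.6646, 0.1269]), np.float64(0.94))
t 11.17 pos [ 0.4802 -0.0103  0.2308] yaw 0.0 shift [ 0.0222 -0.0081  0.21  ]
```

View pics/w5.png

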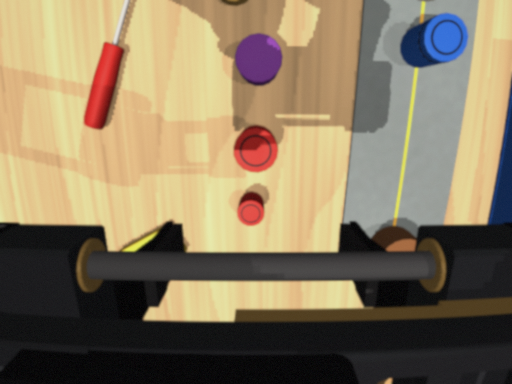

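The blue jar stands in place, its fit within 0.5 mm of target. The large red jar is at (256,148), the small one at (251,209), purple at (258,58). Grasping the large one.

{"method": "servo_tool", "body": {"rows": [-1,0.022,-0.008,0.025,0,-1,0,0,0.04,0,-1,0,0,0.04,0,-1,0,0,0.04,0,-1,0,0,0.035,0]}}

```text
time: 11.58
position: [0.4718, 0.0126, 0.0486]
tool_rot: [0.706, 0.708, 0.0, 0.0]
ft_force: [0.3, -0.5, 0.3]
grip_width: 0.087
grip_force: 0.0
```

{"method": "servo_tool", "body": {"rows": [-1,0,0,0.02,0,-1,0,0,0.01,0,-1,0,0,0,0,1,0,0,0,0,1,0,0,0,0], "newtons": 25}}

```text
time: 12.0
position: [0.4726, 0.0115, 0.0217]
tool_rot: [0.707, 0.707, 0.001, 0.001]
ft_force: [-0.5, 0.6, 0.0]
grip_width: 0.08
grip_force: 0.0
```

{"method": "servo_tool", "body": {"rows": [1,0,0,0,0,1,0,0,0,0,1,0,0,0,0,1,0,0,0,0,1,0,0,0,0]}}

```text
time: 12.42
position: [0.4718, 0.0112, 0.0212]
tool_rot: [0.707, 0.707, 0.0, 0.001]
ft_force: [1.5, 0.3, 0.8]
grip_width: 0.0482
grip_force: 0.8
```

{"method": "servo_tool", "body": {"rows": [1,0,0,0,0,1,0,0,0,0]}}

```text
time: 12.58
position: [0.4719, 0.0112, 0.0212]
tool_rot: [0.707, 0.707, 0.0, 0.001]
ft_force: [-0.7, 0.2, 6.3]
grip_width: 0.0473
grip_force: 25.0
```

{"method": "servo_tool", "body": {"rows": [1,0,0,-0.03,0,1,0,0,-0.04,0,1,0,0,-0.03,0,1,-0.011,0.037,0,0,1,-0.011,0.037,0,0]}}

```text
time: 13.0
position: [0.5447, -0.0102, 0.1229]
tool_rot: [0.707, 0.707, 0.0, 0.0]
ft_force: [1.6, -1.2, -2.0]
grip_width: 0.0476
grip_force: 25.0
```

{"method": "servo_tool", "body": {"rows": [1,-0.011,0.037,0,0,1,-0.011,0.037,0,0,1,-0.011,0.037,0,0,1,0,0.0015,0.035,0,1,0,0,0.035,0]}}

```text
time: 13.42
position: [0.6632, -0.0456, 0.0518]
tool_rot: [0.707, 0.707, 0.003, 0.004]
ft_force: [-1.3, 1.0, -2.8]
grip_width: 0.0474
grip_force: 25.0
```

{"method": "servo_tool", "body": {"rows": [1,0,0,0.018,0,1,0,0,0,0,1,0,0,0,0]}}

```text
time: 13.67
position: [0.6567, -0.0435, 0.0313]
tool_rot: [0.707, 0.707, -0.001, -0.002]
ft_force: [-0.4, 0.2, -1.1]
grip_width: 0.0477
grip_force: 25.0
```

{"method": "servo_tool", "body": {"rows": [1,-0.0005,0.0015,0.002,0,1,0,0,0.001,0,1,0,0,0.001,0,1,0,0,0,0,1,0,0,0,0]}}

```text
time: 14.08
position: [0.6596, -0.0442, 0.0295]
tool_rot: [0.707, 0.707, 0.0, 0.0]
ft_force: [-0.1, -0.6, -1.9]
grip_width: 0.0474
grip_force: 25.0
```

{"method": "servo_tool", "body": {"rows": [1,0,-0.001,0.001,0,1,0,0,0.001,0,1,0,0,0,0,1,0,0,0,0]}}

```text
time: 14.42
position: [0.6583, -0.0442, 0.0266]
tool_rot: [0.707, 0.707, -0.0, -0.0]
ft_force: [-0.3, -0.7, -1.3]
grip_width: 0.0475
grip_force: 25.0
```

{"method": "servo_tool", "body": {"rows": [1,0,0,0.0005,0,1,0,0,0.0005,0,1,0,0,0,0]}}

```text
time: 14.67
position: [0.6585, -0.0442, 0.0258]
tool_rot: [0.707, 0.707, 0.0, 0.0]
ft_force: [-0.3, -0.2, -1.1]
grip_width: 0.0474
grip_force: 25.0
```

{"method": "servo_tool", "body": {"rows": [1,0,0,0.0005,0,1,0,0,0.0005,0,1,0,0,0,0]}}

```text
time: 14.92
position: [0.6585, -0.0443, 0.0258]
tool_rot: [0.707, 0.707, 0.0, 0.0]
ft_force: [-1.2, 0.0, 5.6]
grip_width: 0.0475
grip_force: 25.0
```

{"method": "servo_tool", "body": {"rows": [0,0,0,0,0,-1,0,0,0,0,-1,0,0,0,0,-1,0,0,-0.005,0,-1,0,0,-0.03,0]}}

```text
time: 15.33
position: [0.6544, -0.0434, 0.055]
tool_rot: [0.707, 0.707, -0.003, -0.005]
ft_force: [-0.6, -0.4, -0.3]
grip_width: 0.0667
grip_force: 0.0
```

{"method": "servo_tool", "body": {"rows": [-1,0,0,-0.04,0,-1,0,0,-0.04,0,-1,0,0,-0.04,0,-1,0.03,-0.0135,-0.04,0,-1,0.04,-0.0135,0,0]}}

```text
time: 15.75
position: [0.6407, 0.0157, 0.2205]
tool_rot: [0.709, 0.705, 0.005, 0.008]
ft_force: [1.6, 1.1, -0.4]
grip_width: 0.0862
grip_force: 0.0
```

{"method": "servo_tool", "body": {"rows": [-1,0.04,-0.0135,0,0,-1,0.04,-0.0135,0,0,-1,0.04,-0.0135,0,0,-1,0.04,-0.0135,0,0,-1,0.04,-0.0135,0,0]}}

```text
time: 16.17
position: [0.5668, 0.2185, 0.2122]
tool_rot: [0.707, 0.707, 0.0, 0.0]
ft_force: [0.6, 0.7, -0.1]
grip_width: 0.087
grip_force: 0.0
```

{"method": "servo_tool", "body": {"rows": [-1,0.04,-0.0135,0,0,-1,0.04,-0.0135,0,0,-1,0.04,-0.0135,0,0,-1,0.04,-0.0135,0,0,-1,0,0,0,-7]}}

```text
time: 16.58
position: [0.5109, 0.3821, 0.2122]
tool_rot: [0.66, 0.751, 0.002, -0.002]
ft_force: [0.9, 0.1, -0.5]
grip_width: 0.087
grip_force: 0.0
```

{"method": "servo_tool", "body": {"rows": [-1,0,0,0,-7,-1,0,0,0,-7,-1,0,0,0,-7,-1,0,0,0,-7,-1,0,0,0,-7]}}

```text
time: 17.0
position: [0.5142, 0.3749, 0.2119]
tool_rot: [0.404, 0.915, 0.0, 0.0]
ft_force: [0.1, -0.4, -0.4]
grip_width: 0.0873
grip_force: 0.0
```

{"method": "servo_tool", "body": {"rows": [-1,0,0,0,-7,-1,0,0,0,-7,-1,0,0,0,-7,-1,0,0,0,-7,-1,0,0,0,-7]}}

```text
time: 17.42
position: [0.5142, 0.3747, 0.212]
tool_rot: [0.11, 0.994, 0.0, 0.0]
ft_force: [0.5, 0.3, 1.1]
grip_width: 0.0871
grip_force: 0.0
```

{"method": "servo_tool", "body": {"rows": [-1,0,0,0,-1,-1,0,0,0,0,-1,0,0,0,0]}}

```text
time: 17.67
position: [0.5143, 0.3747, 0.2119]
tool_rot: [0.106, 0.994, 0.0, 0.0]
ft_force: [0.3, 0.1, -0.5]
grip_width: 0.0868
grip_force: 0.0
```

Run:
```python
from h import *
c=cam('wrist'); save(c,'w6.png',s=1.5)
print(find(c,'die_plate'))
np.save('w6.npy',c['pixels']); import pickle; pickle.dump({k:c[k] for k in ['R','t','K','d']},open('w6.pkl','wb'))
for g in robot.outline_of(c,'die_plate'):
    m=g['region'].astype(np.uint8); cs=max(cv2.findContours(m,0,2)[0],key=cv2.contourArea)
    b=cv2.boxPoints(cv2.minAreaRect(cs)); print(g['score'],b.round().tolist())
    W=ray(c,cs.reshape(-1,2),.026)[:,:2]; r=cv2.minAreaRect((W*1000).astype(np.float32)); print(r)
to([.449,.403,.2])
```

```text
[(0.82, [0.4519, 0.3983, 0.0201], [[270.0, 111.0]])]
0.93 [[231.0, 0.0], [287.0, 0.0], [287.0, 23.0], [231.0, 23.0]]
((351.20367431640625, 407.3705749511719), (57.32202911376953, 22.408369064331055), 77.73138427734375)
0.61 [[216.0, 78.0], [332.0, 78.0], [332.0, 135.0], [216.0, 135.0]]
((448.38201904296875, 403.42181396484375), (124.55203247070312, 60.22894287109375), 78.05992126464844)
t 17.82 pos [0.5143 0.3747 0.2119] yaw 77.93 shift [0.0698 0.014  0.0119]
```

View pics/w6.png

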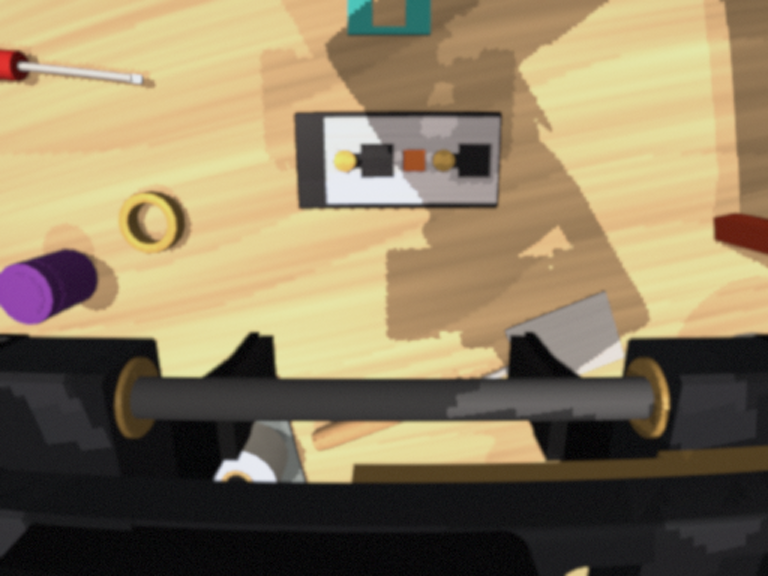

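Plate fit matches its size (124.5 x 60.2): centre (0.4484, 0.4034), yaw 78.1°, and the studs are in the left ends. Descending onto the knob with the jaws along plate x.

{"method": "servo_tool", "body": {"rows": [-1,0.035,0.007,0.02,0,-1,0.0355,0.0074,0.02,0,-1,0,0,0.04,0,-1,0,0,0.04,0,-1,0,0,0.035,0]}}

```text
time: 18.23
position: [0.4475, 0.4039, 0.0556]
tool_rot: [0.104, 0.995, 0.0, 0.0]
ft_force: [0.4, 0.4, -0.1]
grip_width: 0.0869
grip_force: 0.0
```

{"method": "servo_tool", "body": {"rows": [-1,0,0,0.012,0,-1,0,0,0.004,0,-1,0,0,0,0,-1,0,0,0,0]}}

```text
time: 18.57
position: [0.4499, 0.4042, 0.0424]
tool_rot: [0.105, 0.994, 0.001, 0.001]
ft_force: [1.4, 0.4, -0.6]
grip_width: 0.0869
grip_force: 0.0
```

{"method": "servo_tool", "body": {"rows": [-1,0.0013,-0.001,0.005,0,-1,0,0,0,0,1,0,0,0,0,1,0,0,0,0,1,0,0,0,0], "newtons": 40}}

```text
time: 18.98
position: [0.4472, 0.403, 0.0365]
tool_rot: [0.105, 0.995, 0.0, 0.0]
ft_force: [-0.7, 1.4, 0.4]
grip_width: 0.0743
grip_force: 0.0
```

{"method": "servo_tool", "body": {"rows": [1,0,0,0,0,1,0,0,0,0,1,0,0,0,0,1,0,0,0,0,1,0,0,0,0]}}

```text
time: 19.4
position: [0.4469, 0.4027, 0.0358]
tool_rot: [0.105, 0.995, -0.0, -0.0]
ft_force: [-0.2, 0.5, -0.1]
grip_width: 0.0412
grip_force: 0.0
```

{"method": "servo_tool", "body": {"rows": [1,0,0,0,0,1,0,0,0,0,1,0,0,0,0,1,0,0,0,0,1,0,0,0,0]}}

```text
time: 19.82
position: [0.447, 0.4029, 0.0358]
tool_rot: [0.105, 0.995, 0.0, 0.0]
ft_force: [0.6, 1.1, -0.3]
grip_width: 0.0137
grip_force: 40.0
```

{"method": "servo_tool", "body": {"rows": [1,0,-0.006,0,0,1,0,-0.006,0,0,1,0,-0.006,0,0,1,0,-0.0045,0,0,1,0,0,0,0]}}

```text
time: 20.23
position: [0.4416, 0.3792, 0.0358]
tool_rot: [0.105, 0.994, -0.001, -0.001]
ft_force: [-0.8, -1.3, 1.1]
grip_width: 0.0135
grip_force: 40.0
```

{"method": "servo_tool", "body": {"rows": [1,0,0,0,0,1,0,0,0,0]}}

```text
time: 20.4
position: [0.4419, 0.3801, 0.0358]
tool_rot: [0.105, 0.995, -0.001, -0.0]
ft_force: [-0.9, -0.6, 0.3]
grip_width: 0.0135
grip_force: 40.0
```

Run:
```python
from h import *
o=robot.get_obs(); a=np.radians(78); d=np.array(o['position'])[:2]-[.4484,.4034]
print(d@[np.cos(a),np.sin(a)], d@[-np.sin(a),np.cos(a)],o['position'],o['ft_force'],o['moment'],yaw(o))
```

```text
-0.02411535601164864 0.0015657133218065838 [0.44185464 0.38013715 0.03580207] [-0.92231617 -0.61347902  0.30074778] [-0.15841519  0.01449671 -0.02522941] 77.99082863314149
```

{"method": "servo_tool", "body": {"rows": [1,0,0.0008,0,0,1,0,0,-0.003,0,1,0,0,-0.003,0,1,0,0,-0.003,0,1,0,0,0,0]}}

```text
time: 20.82
position: [0.4428, 0.382, 0.0455]
tool_rot: [0.104, 0.995, 0.0, 0.001]
ft_force: [1.0, 1.0, -1.7]
grip_width: 0.0137
grip_force: 40.0
```

{"method": "servo_tool", "body": {"rows": [1,0,0,-0.02,0,1,0,0,-0.035,0,1,0,0,-0.035,0,1,0,0,-0.03,0,1,0,0,0,6.7]}}

```text
time: 21.23
position: [0.446, 0.384, 0.1714]
tool_rot: [0.163, 0.987, 0.004, 0.005]
ft_force: [1.1, 0.3, -1.7]
grip_width: 0.0139
grip_force: 40.0
```

{"method": "servo_tool", "body": {"rows": [1,0,0,0,6.7,1,0,0,0,6.7,1,0,0,0,6.7,1,0,0,0,6.7,1,0,0,0,6.7]}}

```text
time: 21.65
position: [0.4421, 0.3815, 0.1649]
tool_rot: [0.442, 0.897, -0.0, -0.0]
ft_force: [-0.2, 0.5, -1.7]
grip_width: 0.0136
grip_force: 40.0
```

{"method": "servo_tool", "body": {"rows": [1,0,0,0,6.7,1,0,0,0,6.7,1,0,0,0,6.7,1,0,0,0,6.7,1,0,0,0,6.7]}}

```text
time: 22.07
position: [0.4421, 0.3815, 0.1648]
tool_rot: [0.682, 0.731, -0.0, -0.0]
ft_force: [-0.2, 0.3, -2.2]
grip_width: 0.0135
grip_force: 40.0
```

{"method": "servo_tool", "body": {"rows": [1,0,0,0,6.5,1,-0.03,0.021,0,0,1,-0.03,0.021,0,0,1,-0.03,0.021,0,0,1,-0.03,0.021,0,0]}}

```text
time: 22.48
position: [0.522, 0.2574, 0.1649]
tool_rot: [0.72, 0.694, 0.0, -0.0]
ft_force: [-0.4, -0.0, -1.3]
grip_width: 0.0134
grip_force: 40.0
```

{"method": "servo_tool", "body": {"rows": [1,-0.03,0.021,0,0,1,-0.03,0.021,0,0,1,-0.03,0.021,0,0,1,-0.03,0.021,0,0,1,-0.03,0.021,0,0]}}

```text
time: 22.9
position: [0.6214, 0.1029, 0.1648]
tool_rot: [0.721, 0.693, -0.0, -0.0]
ft_force: [-0.1, 0.8, -1.1]
grip_width: 0.0137
grip_force: 40.0
```

{"method": "servo_tool", "body": {"rows": [1,-0.03,0.021,0,0,1,-0.03,0.021,0,0,1,0,0,0,0,1,0,0,0,0]}}

```text
time: 23.23
position: [0.6615, 0.0407, 0.1645]
tool_rot: [0.722, 0.692, 0.0, 0.0]
ft_force: [-0.9, 1.2, -2.8]
grip_width: 0.0134
grip_force: 40.0
```

Run:
```python
from h import *
to([.6617,.043,.022])
t=cam('side'); save(t,'s2.png',s=1)
for q,p,r,z in [('blue_jar',(.665,.1266),.024,(.006,.066)),('red_jar',(.6584,-.0433),.024,(.006,.066))]: print(q,fitq(t,q,p,r,z))
```

```text
t 23.23 pos [0.6615 0.0407 0.1645] yaw -2.41 shift [2.300e-03 1.000e-04 1.425e-01]
blue_jar None
red_jar (array([ 0.6608, -0.0395]), np.float64(0.897))
```

View pics/s2.png

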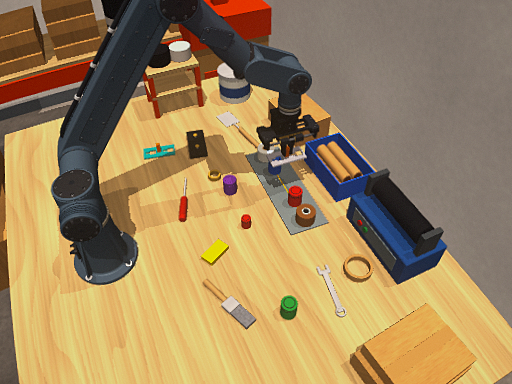

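{"method": "servo_tool", "body": {"rows": [1,0.0022,0,0.035,-0.2,1,0,0,0.04,0,1,0,0,0.035,0,1,0,0,0.02,0,1,0,0,0.004,0]}}

```text
time: 23.8
position: [0.6559, 0.0473, 0.0262]
tool_rot: [0.719, 0.695, -0.003, -0.004]
ft_force: [-1.4, -0.2, -3.1]
grip_width: 0.0135
grip_force: 40.0
```

{"method": "servo_tool", "body": {"rows": [1,0,0,0,0,1,0,0,0,0,1,0,0,0,0]}}

```text
time: 24.05
position: [0.6623, 0.0455, 0.0332]
tool_rot: [0.719, 0.695, 0.001, 0.002]
ft_force: [-0.2, 0.1, -2.1]
grip_width: 0.0138
grip_force: 40.0
```

{"method": "servo_tool", "body": {"rows": [1,0,0,0.005,0,1,0,0,0,0,1,0,0,0,0,1,0,0,0,0]}}

```text
time: 24.38
position: [0.6608, 0.045, 0.0264]
tool_rot: [0.719, 0.695, 0.0, 0.0]
ft_force: [0.4, -0.3, -1.7]
grip_width: 0.0138
grip_force: 40.0
```

Run:
```python
from h import *
to([.6617,.043,.0218])
```

```text
t 24.38 pos [0.6608 0.045  0.0264] yaw -2.01 shift [-0.002   0.0009  0.0046]
```

{"method": "servo_tool", "body": {"rows": [1,-0.002,0.0009,0.002,0.2,1,0,0,0.001,0,1,0,0,0.0005,0,1,0,0,0,0,1,0,0,0,0]}}

```text
time: 24.8
position: [0.6613, 0.043, 0.0222]
tool_rot: [0.721, 0.693, -0.0, -0.0]
ft_force: [-0.2, -0.1, -1.9]
grip_width: 0.0133
grip_force: 40.0
```

{"method": "servo_tool", "body": {"rows": [1,0,0,0.0007,0,1,0,0,0,0,1,0,0,0,0]}}

```text
time: 25.05
position: [0.6616, 0.043, 0.0219]
tool_rot: [0.721, 0.693, 0.0, 0.0]
ft_force: [-0.9, -0.7, 0.5]
grip_width: 0.0139
grip_force: 40.0
```

{"method": "servo_tool", "body": {"rows": [1,0,0,0.0007,0,1,0,0,0,0,0,0,0,0,0,-1,0,0,0,0,-1,0,0,0,0]}}

```text
time: 25.47
position: [0.6617, 0.0431, 0.0208]
tool_rot: [0.721, 0.693, 0.0, 0.0]
ft_force: [0.0, -0.0, 0.0]
grip_width: 0.0263
grip_force: 0.0
```

{"method": "servo_tool", "body": {"rows": [-1,0,0,0,0,-1,0,0,-0.01,0,-1,0,0,-0.04,0,-1,0,0,-0.04,0,-1,0,0,-0.04,0]}}

```text
time: 25.88
position: [0.6609, 0.0431, 0.1522]
tool_rot: [0.721, 0.693, -0.001, -0.001]
ft_force: [1.3, -0.2, 0.4]
grip_width: 0.0588
grip_force: 0.0
```

{"method": "servo_tool", "body": {"rows": [-1,-0.03,0,-0.04,0,-1,-0.04,0,-0.03,0,-1,-0.035,0,0,0,-1,0,0,0,0,-1,0,0,0,0]}}

```text
time: 26.3
position: [0.6579, -0.0522, 0.2105]
tool_rot: [0.722, 0.692, 0.0, 0.001]
ft_force: [-0.0, 0.9, 0.4]
grip_width: 0.0854
grip_force: 0.0
```

Run:
```python
from h import *
c=cam('wrist'); save(c,'w7.png',s=1.4)
for q,p,r,z in [('blue_jar',(.665,.1266),.024,(.006,.066)),('red_jar',(.6584,-.0433),.024,(.006,.066)),('white_reel',(.6683,.2114),.033,(.006,.051))]: print(q,fitq(c,q,p,r,z))
for g in robot.outline_of(c,'die_plate'):
    m=g['region'].astype(np.uint8); cs=max(cv2.findContours(m,0,2)[0],key=cv2.contourArea)
    W=ray(c,cs.reshape(-1,2),.012)[:,:2]; r=cv2.minAreaRect((W*1000).astype(np.float32)); print(g['score'],r)
to([.6617,.0417,.2])
t=cam('top')
print([(g['score'],fitcyl(t,g['region'],[.45,.194],.024,(0,.018))) for g in robot.outline_of(t,'collar')])
```

```text
blue_jar (array([0.6649, 0.129 ]), np.float64(0.975))
red_jar (array([ 0.659 , -0.0436]), np.float64(0.96))
white_reel None
0.69 ((662.0643920898438, 41.87869644165039), (60.727535247802734, 124.84917449951172), 87.56028747558594)
t 26.55 pos [ 0.6574 -0.0487  0.2085] yaw -2.11 shift [0.0905 0.001  0.0086]
[(0.49, (array([0.45 , 0.194]), np.float64(0.0)))]
```

View pics/w7.png

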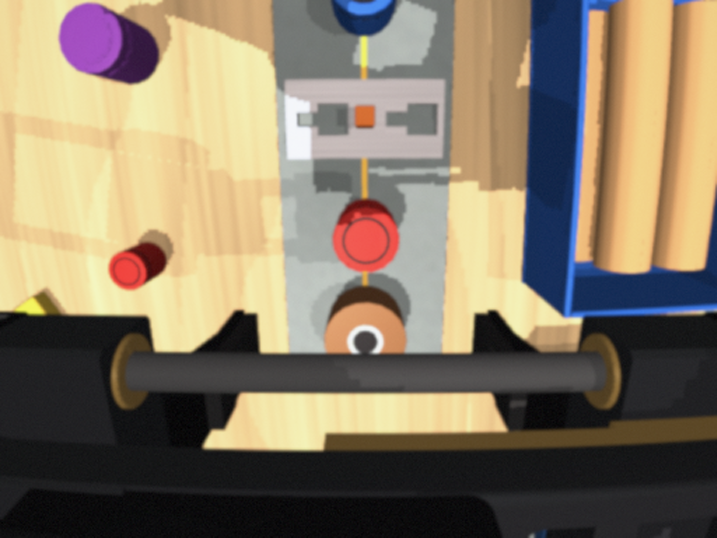

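All three lie within 1 mm or so on the line, except the blue jar, which is clipped at the frame edge here (0.5 mm off when measured earlier). The plate fit is (0.662, 0.042) at -2.4°. Now the collar.

{"method": "servo_tool", "body": {"rows": [-1,0.026,-0.027,0,0,-1,0.026,-0.027,0,0,-1,0.026,-0.027,0,0,-1,0.026,-0.027,0,0,-1,0.026,-0.027,0,0]}}

```text
time: 27.07
position: [0.5264, 0.0865, 0.209]
tool_rot: [0.72, 0.694, -0.0, -0.0]
ft_force: [-0.5, 1.6, 0.1]
grip_width: 0.0867
grip_force: 0.0
```

{"method": "servo_tool", "body": {"rows": [-1,0.026,-0.027,0,0,-1,0.026,-0.027,0,0,-1,0.026,-0.026,0,0,-1,0,0,0,0,-1,0,0,0,0]}}

```text
time: 27.48
position: [0.4493, 0.1676, 0.2094]
tool_rot: [0.719, 0.695, -0.0, -0.0]
ft_force: [1.1, -0.8, -0.4]
grip_width: 0.0869
grip_force: 0.0
```

Run:
```python
from h import *
c=cam('wrist'); save(c,'w8.png',s=1)
print(find(c,'collar'))
a=fitq(c,'collar',(.448,.195),.024,(0,.018))
p=c['pixels']; hsv=cv2.cvtColor(p,cv2.COLOR_RGB2HSV); m=(hsv[:,:,1]>150)&(hsv[:,:,0]>15)&(hsv[:,:,0]<35); 
uv=proj(c,[.448,.195,.01])[0]; yy,xx=np.mgrid[:384,:512]; m&=np.hypot(xx-uv[0],yy-uv[1])<40
h=cv2.convexHull(np.argwhere(m)[:,::-1].astype(np.int32)); mm=np.zeros(m.shape,np.uint8); cv2.fillConvexPoly(mm,h,1)
b=fitcyl(c,mm>0,[.448,.195],.024,(0,.018)); print(a,b,m.sum())
for x in ([a] if a else [])+[b]: to([*x[0],.006])
```

```text
[(0.58, [0.445, 0.1946, 0.002], [[256.0, 145.0]])]
None (array([0.4504, 0.1935]), np.float64(0.484)) 148
t 27.63 pos [0.4523 0.1657 0.2095] yaw -2.2 shift [ 0.0277 -0.0034  0.2035]
```

View pics/w8.png

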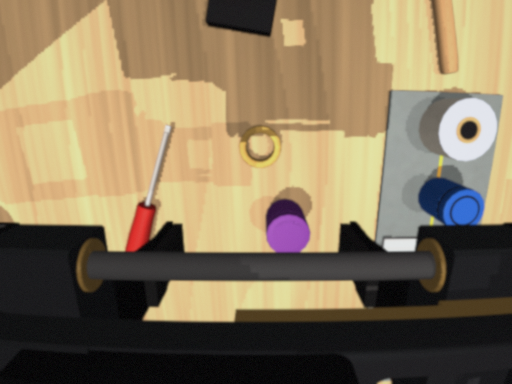

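Run:
```python
from h import *
c=cam('wrist'); g=robot.outline_of(c,'collar')
for k in g:
    ys,xs=np.nonzero(k['region']); print(k['score'],xs.min(),xs.max(),ys.min(),ys.max())
p=ray(c,[[260.5,146.5]],.012)[0]; print(p)
P=lambda x,y:proj(c,[[x+.024*np.cos(a),y+.024*np.sin(a),z] for a in np.linspace(0,6.28,60) for z in (0,.018)])
q=P(p[0],p[1]);print(q.min(0),q.max(0))
hole=proj(c,[[p[0]+.016*np.cos(a),p[1]+.016*np.sin(a),.018] for a in np.linspace(0,6.28,60)]);print(hole.min(0),hole.max(0))
v=c['pixels'].copy(); cv2.polylines(v,[cv2.convexHull(q.astype(np.float32)).round().astype(np.int32)],True,(255,0,0)); c['pixels']=v; save(c,'w9.png',(210,100,310,200),5)
to([p[0],p[1],.006])
```

```text
0.93 235 276 123 166
[0.45389015 0.19200685 0.012     ]
[239.17300123 124.62575213] [281.82172781 168.13280327]
[246.28073953 132.8357966 ] [274.71546068 161.21870417]
t 27.73 pos [0.4523 0.1652 0.2093] yaw -2.28 shift [0.0268 0.0004 0.2033]
```

View pics/w9.png

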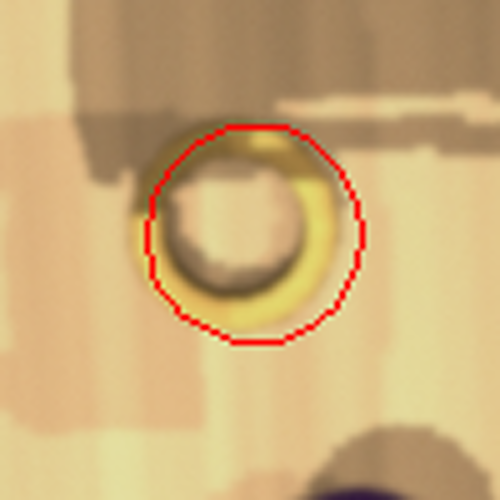

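{"method": "servo_tool", "body": {"rows": [-1,0.0286,-0.0045,0.02,0,-1,0,0,0.04,0,-1,0,0,0.04,0,-1,0,0,0.04,0,-1,0,0,0.03,0]}}

```text
time: 28.15
position: [0.4478, 0.1938, 0.0366]
tool_rot: [0.721, 0.693, -0.001, -0.0]
ft_force: [0.7, 0.3, -0.2]
grip_width: 0.0869
grip_force: 0.0
```

{"method": "servo_tool", "body": {"rows": [-1,0,0,0.02,0,-1,0,0,0,0,-1,0,0,0,0,-1,0,0,0,0]}}

```text
time: 28.48
position: [0.4489, 0.1944, 0.02]
tool_rot: [0.721, 0.693, 0.001, 0.0]
ft_force: [-0.0, 0.1, -0.4]
grip_width: 0.087
grip_force: 0.0
```

{"method": "servo_tool", "body": {"rows": [-1,0,0,0.01,0,-1,0,0,0.005,0,-1,0,0,0,0,0,0,0,0,0,1,0,0,0,0], "newtons": 30}}

```text
time: 28.9
position: [0.4478, 0.1948, 0.0046]
tool_rot: [0.721, 0.693, 0.0, 0.0]
ft_force: [0.7, 0.2, -0.6]
grip_width: 0.0803
grip_force: 0.0
```

{"method": "servo_tool", "body": {"rows": [1,0,0,0,0,1,0,0,0,0,1,0,0,0,0,1,0,0,0,0,1,0,0,0,0]}}

```text
time: 29.32
position: [0.4478, 0.1947, 0.0044]
tool_rot: [0.721, 0.693, 0.0, 0.0]
ft_force: [1.4, -0.6, -0.2]
grip_width: 0.0485
grip_force: 0.4
```

{"method": "servo_tool", "body": {"rows": [1,0,0,0,0,1,0,0,0,0,1,0,0,0,0]}}

```text
time: 29.57
position: [0.4478, 0.1947, 0.0043]
tool_rot: [0.721, 0.693, 0.0, 0.0]
ft_force: [0.7, 0.3, 0.9]
grip_width: 0.0466
grip_force: 30.0
```

{"method": "servo_tool", "body": {"rows": [1,0,0,-0.02,0,1,0,0,-0.04,0,1,0,0,-0.04,0,1,0,0,-0.035,0,1,-0.0206,0.0314,0,0]}}

```text
time: 29.98
position: [0.4748, 0.1759, 0.1448]
tool_rot: [0.719, 0.695, 0.002, -0.0]
ft_force: [0.3, -0.0, -0.5]
grip_width: 0.0467
grip_force: 30.0
```

{"method": "servo_tool", "body": {"rows": [1,-0.0206,0.0314,0,0,1,-0.0206,0.0314,0,0,1,-0.0206,0.0314,0,0,1,-0.0206,0.0314,0,0,1,-0.0206,0.0314,0,0]}}

```text
time: 30.4
position: [0.6316, 0.0627, 0.1388]
tool_rot: [0.721, 0.693, -0.001, -0.001]
ft_force: [1.4, 0.8, -1.0]
grip_width: 0.0469
grip_force: 30.0
```

{"method": "servo_tool", "body": {"rows": [1,-0.0205,0.0316,0,0,1,0,0,0,0,1,0,0,0,0,1,0,0,0,0]}}

```text
time: 30.73
position: [0.6603, 0.0424, 0.1381]
tool_rot: [0.721, 0.693, -0.001, -0.002]
ft_force: [-0.7, 1.3, -1.3]
grip_width: 0.0468
grip_force: 30.0
```

Run:
```python
from h import *
to([.662,.0425,.016]); print(robot.get_obs()['grip_width'])
```

```text
t 30.73 pos [0.6603 0.0424 0.1381] yaw -2.23 shift [1.000e-04 2.200e-03 1.221e-01]
0.04681530748270686
```

{"method": "servo_tool", "body": {"rows": [1,0,0.001,0.03,0,1,0,0,0.03,0,1,0,0,0.018,0,1,0,0,0,0,1,0,0,0,0]}}

```text
time: 31.15
position: [0.6606, 0.0435, 0.0602]
tool_rot: [0.72, 0.694, -0.001, -0.002]
ft_force: [0.4, -1.0, -0.5]
grip_width: 0.0468
grip_force: 30.0
```

{"method": "servo_tool", "body": {"rows": [1,0,0,0,0,1,0,0,0,0]}}

```text
time: 31.32
position: [0.6639, 0.0426, 0.0633]
tool_rot: [0.72, 0.694, 0.001, 0.001]
ft_force: [-0.1, -0.2, -0.9]
grip_width: 0.0468
grip_force: 30.0
```

Well within the ±6 mm clearance. Lowering gently over the knob.

{"method": "servo_tool", "body": {"rows": [1,0,-0.001,0.01,0,1,0,0,0.01,0,1,0,0,0.01,0,1,0,0,0,0,1,0,0,0,0]}}

```text
time: 31.73
position: [0.6608, 0.0423, 0.0298]
tool_rot: [0.721, 0.693, -0.001, -0.001]
ft_force: [-0.8, 0.1, -0.4]
grip_width: 0.0466
grip_force: 30.0
```

{"method": "servo_tool", "body": {"rows": [1,0,0,0.006,0,1,0,0,0.003,0,1,0,0,0,0,1,0,0,0,0,1,0,0,0,0]}}

```text
time: 32.15
position: [0.662, 0.0422, 0.0224]
tool_rot: [0.721, 0.693, 0.0, 0.0]
ft_force: [-0.2, -0.5, -1.3]
grip_width: 0.0464
grip_force: 30.0
```

{"method": "servo_tool", "body": {"rows": [1,0,0,0.003,0,1,0,0,0.0015,0,1,0,0,0,0,1,0,0,0,0]}}

```text
time: 32.48
position: [0.6618, 0.0422, 0.0177]
tool_rot: [0.721, 0.693, -0.0, -0.0]
ft_force: [0.2, 0.5, -2.2]
grip_width: 0.0465
grip_force: 30.0
```

{"method": "servo_tool", "body": {"rows": [1,0,0,0.001,0,1,0,0,0,0,1,0,0,0,0]}}

```text
time: 32.73
position: [0.6619, 0.0422, 0.0168]
tool_rot: [0.721, 0.693, -0.0, -0.0]
ft_force: [-0.2, -0.1, -1.2]
grip_width: 0.0468
grip_force: 30.0
```

Within about 0.7 mm of contact; one more step, then release and retreat.

{"method": "servo_tool", "body": {"rows": [1,0,0,0.0007,0,1,0,0,0,0,0.2,0,0,0,0,-0.2,0,0,0,0,-0.6,0,0,0,0]}}

```text
time: 33.15
position: [0.6621, 0.0422, 0.0162]
tool_rot: [0.721, 0.693, 0.0, 0.0]
ft_force: [-0.4, -0.5, 0.1]
grip_width: 0.053
grip_force: 0.0
```

{"method": "servo_tool", "body": {"rows": [-0.8,0,0,0,0,-1,0,0,0,0,-1,0,0,0,0,-1,0,0,-0.01,0,-1,0,0,-0.04,0]}}

```text
time: 33.57
position: [0.6567, 0.0426, 0.0605]
tool_rot: [0.721, 0.693, -0.005, -0.005]
ft_force: [-0.3, -0.2, -0.1]
grip_width: 0.0827
grip_force: 0.0
```

{"method": "servo_tool", "body": {"rows": [-1,0,0,-0.04,0,-1,0,0,-0.04,0,-1,-0.02,0,-0.04,0,-1,-0.025,0,-0.03,0,-1,-0.02,0,0,0]}}

```text
time: 33.98
position: [0.664, -0.0229, 0.2228]
tool_rot: [0.72, 0.694, 0.004, 0.007]
ft_force: [0.3, 0.0, 0.1]
grip_width: 0.0869
grip_force: 0.0
```

{"method": "servo_tool", "body": {"rows": [-1,0,0,0,0,-1,0,0,0,0,-1,0,0,0,0]}}

```text
time: 34.23
position: [0.6586, -0.0208, 0.2129]
tool_rot: [0.721, 0.693, -0.0, -0.001]
ft_force: [-0.1, -0.3, -0.0]
grip_width: 0.0872
grip_force: 0.0
```

Run:
```python
from h import *
c=cam('wrist'); save(c,'w10.png',s=1.5); print(robot.get_obs()['position'])
for q,p,r,z in [('blue_jar',(.665,.1266),.024,(.006,.066)),('red_jar',(.6584,-.0433),.024,(.006,.066)),('white_reel',(.6683,.2114),.033,(.006,.051)),('brown_reel',(.6551,-.1281),.033,(.006,.051)),('collar',(.662,.042),.024,(.012,.030))]: print(q,fitq(c,q,p,r,z))
for g in robot.outline_of(c,'die_plate'):
    m=g['region'].astype(np.uint8); cs=max(cv2.findContours(m,0,2)[0],key=cv2.contourArea)
    W=ray(c,cs.reshape(-1,2),.012)[:,:2]; print(g['score'],cv2.minAreaRect((W*1000).astype(np.float32)))
print(find(c,'collar'))
```

```text
[ 0.658562   -0.02037189  0.21245362]
blue_jar (array([0.665 , 0.1274]), np.float64(0.979))
red_jar (array([ 0.6587, -0.0439]), np.float64(0.956))
white_reel None
brown_reel (array([ 0.6542, -0.1289]), np.float64(0.468))
collar (array([0.6628, 0.0418]), np.float64(0.529))
0.71 ((662.8222045898438, 42.16481018066406), (58.88026428222656, 124.69694519042969), 87.75194549560547)
[(0.74, [0.6601, 0.0413, 0.0158], [[260.0, 115.0]])]
```

View pics/w10.png

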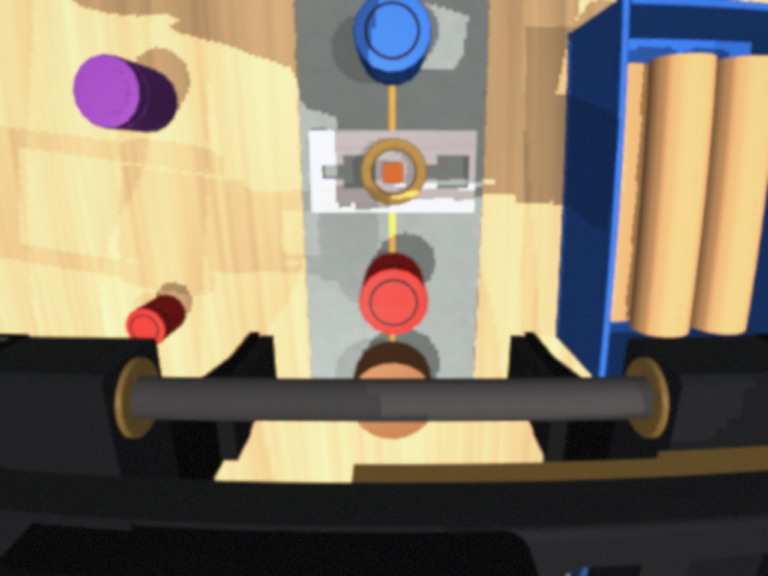

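The view shows blue (393,30), plate with the collar round its knob (393,172) and red (393,300) in line, all standing free. Everything is within about 1 mm of its place, so I'm handing in.

```bash
python3 -c "
from rig import robot
print(robot.hand_in())"
```

```text
the job is handed in; nothing more can be done
None
```

The job is done and handed in at about 34 s: blue jar, die plate with the brass collar over its knob, and red jar stand in an even row on the yellow line, each within about 1 mm of its place in the last wrist-camera check; I never touched the green jar.

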